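Set a walnut blank against the flip stop under the bench drill

TASK

First swing the red flip stop fully down across the drilling bed, then lift the dark walnut blank straight out of its well in the rack, stand it upright on the open loading end of the bed beside the fence, and let go of it. Then slide it along the bed, without lifting it, in under the drill until it stands square, snug against both the fence and the lowered stop. Keep everything clear of the drill head, leave the other blanks and everything else where they are, and end with your hand off the work.

Things in the scene. Friction and masses are not known exactly. Their poses are not given: they have to be found in the camera images.
- station: green drilling station, fixed; y runs along its bed, z up; origin on the table under the drill axis. The flat bed is 25 mm high, x -45 to +30 mm, y -270 to +250 mm; its open loading end is y -270 to -100 mm. An aluminium fence runs along the bed's +x side: its face at x = +30 mm looks to -x, its top is 70 mm above the table. The column stands behind the fence at x = +130 mm
- shroud (a point): centre of the underside of the drill's black dust shroud, 190 mm above the table. The drill head hangs over the bed from y -80 to +40 mm and x -50 to +75 mm of the station (plan 125 x 120 mm) and reaches up to 470 mm; the bit ends 178 mm above the table at y = 0. A feed handle with a red knob sticks out behind it, towards the column
- dock (a point): the spot on the bed under the drill, station frame x +2, y 0, z +85 mm, where the centre of a 56 mm blank comes to lie when it touches both the fence and the lowered stop; axes as the station's
- stop_hinge (a point): hinge of the red flip stop, on a bracket on the fence: station frame x +2, y +168, z +70 mm. The hinge line runs along the station's x. The arm is 140 mm long, 22 mm wide (along x), 18 mm thick, with a 44 mm wide plate at its end; when down, the plate's end face is at station y = +28 mm and spans heights 30 to 85 mm
- stop (a joint): angle of the red flip stop, rad: 0 = raised, arm leaning 10 degrees back from vertical towards the station's +y; it grows as the arm swings over to -y and down; 1.745 = fully down, arm level, pointing to -y along the bed, top of the arm 79 mm above the table. Stiff friction hinge (0.2 N m, so 3 to 5 N at mid arm) that stays where it is left: push it all the way
- stop_mid (a point): middle of the flip stop's arm, on its centre line 70 mm from the hinge
- rack: plywood block, fixed, 80 (x) x 250 (y) x 80 mm high, with three square wells in a row along its y, at y -80, 0 and +80 mm, each 59 mm square and 70 mm deep (well floor 10 mm above the table). Origin at the centre of its underside
- walnut_center (a point): the dark brown walnut blank: upright square block 56 x 56 x 120 mm, about 0.25 kg; this point is its centre, z along its length, sides square to x and y. It stands in one of the rack's wells with its top 50 mm above the rack, 130 mm above the table
- maple_center (a point): centre of the pale maple blank, of the same size as the walnut one, in another well; stays there
- cherry_center (a point): centre of the reddish cherry blank, of the same size as the walnut one, in another well; stays there
- earmuffs: orange ear defenders with a black headband, 165 x 190 mm, up to 65 mm high; origin under the midpoint between the cups, headband to +x; bystander
- mallet: wooden joiner's mallet lying flat, head 65 x 90 x 60 mm high, pale handle 200 mm long to +x; origin under the head's centre; bystander
- bowl: shallow turned wooden bowl, 130 mm across, 50 mm high; origin at the centre of its underside; bystander
- brush: bench brush lying flat, 200 mm long; origin near its middle, handle to -x; bystander
- glue: yellow bottle with red cap, 60 mm across, 160 mm high; origin at the centre of its underside; bystander
- offcut: pale wooden offcut, 120 x 50 x 35 mm high; origin at the centre of its underside; bystander
- wax: amber jar with steel cap, 76 mm across, 60 mm high; origin at the centre of its underside; bystander

How it is judged (in metres and radians):
On the way, in this order (a step that is already met when the one before it is completed fails the run):
1. the flip stop is fully down (value of joint stop above 1.69 rad), for 0.2 s.
2. the walnut blank is lifted clear of the rack (z of walnut_center in the frame of rack above 0.143 m), for 0.1 s.
3. the walnut blank stands upright and released on the loading end of the bed, within about 12 mm of the fence, with the stop still down (value of joint stop above 1.69 rad and linear speed of walnut below 0.02 m/s and angle between walnut_center's own z axis and vertical below 0.05 rad and x of walnut_center in the frame of station between -0.011 and 0.006 m and y of walnut_center in the frame of station between -0.25 and -0.1 m and z of walnut_center in the frame of station between 0.081 and 0.089 m and contact force between the fingers and walnut below 0.2 N), for 0.2 s.
4. the walnut blank stands square against the fence and the lowered stop (value of joint stop above 1.69 rad and linear speed of walnut below 0.02 m/s and angle between walnut_center's own z axis and vertical below 0.05 rad and (angle between the y axis of walnut_center and the y axis of station, either way round below 0.06 rad or angle between the x axis of walnut_center and the y axis of station, either way round below 0.06 rad) and y of walnut_center in the frame of station between -0.0045 and 0.0045 m and x of walnut_center in the frame of station between -0.0025 and 0.006 m and z of walnut_center in the frame of station between 0.081 and 0.089 m), for 0.2 s.
At the end, for the whole second after the job is handed in: The flip stop is down (within about 3 degrees); the walnut blank stands upright (3 degrees) and at rest on the bed, square to the fence (3.5 degrees), within 4.5 mm of touching the stop and of touching the fence, and is released (all of step 4).
It fails at once if the drill head is pushed or struck (over 2 N) (contact force between drill and anything else above 2 N).
It fails at once if the walnut blank is lifted more than 12 mm off the bed under the drill (y of walnut_center in the frame of station between -0.09 and 0.12 m and x of walnut_center in the frame of station between -0.06 and 0.06 m and z of walnut_center in the frame of station above 0.097 m).
It fails at once if another blank is moved more than 20 mm (distance of any of maple_center, cherry_center from where it was at the start of the episode above 0.02 m).
It fails at once if a bystander is moved more than 30 mm (distance of any of earmuffs, mallet, bowl, brush, glue, offcut, wax from where it was at the start of the episode above 0.03 m).
It also fails if it takes over 72 s, if anything falls off the work surface, if the arm or the gripper's body presses on something with over 40 N, if the wrist force passes 120 N, or if a joint passes its speed limit or range.

ROBOT

A 6-joint arm with a two-finger parallel gripper is mounted at the origin on the work surface. World frame = base frame: x ahead of the robot, y to its left, z up, the work surface at z = 0. Lengths are in m, angles in degrees, forces in N, time in s.
With the tool pointing down it reaches from about 0.425 to 0.925 m from the base axis. Payload 12.5 kg.
Tool frame: the origin (TCP) lies between the finger pads; the fingertips stand 22 mm ahead of it and the grasp point (between the pads) lies 3 mm ahead of it (robot.tips_ahead is the distance from the TCP to the fingertips, in m); x points along the fingers, y is the direction in which the jaws open and shut, and the axes are right-handed (so a half turn about x gives the same grasp; the last joint's range is limited). The gripper opens to 85 mm and grips with 20 to 120 N. Pads are 22 mm wide; open, the fingers measure 114 mm over their backs; the gripper's body (76 mm by 85 mm) begins 54 mm behind the grasp point. The pads swing forward as they close: fully open they stand 13 mm farther back than shut.
Start: joints at [-72.456, 28.126, 89.318, -0, 62.55, -6.05], TCP at [0.25, -0.573, 0.253] pointing down, gripper open.
Joint ranges: [-177.58, 177.58], [-47.91, 125.51], [2.72, 160], [-65.01, 245.01], [3.68, 167.84], [-153.87, 153.87]. Speed limits (degrees/s): [127.2, 127.2, 159.86, 180, 180, 180].

INTERFACE

Orientations are given as [roll, pitch, yaw] about the fixed x, y, z axes, in that order (R = Rz(yaw) Ry(pitch) Rx(roll)).
In Python, from plant import robot gives the robot as it stands. Calls block until the motion is done:
- robot.move_to(position, orientation): joint-space move of the TCP to a pose.
- robot.move_l(position, rate=0.15, rot=None, max_force=None): straight line of the TCP; rot=None keeps the orientation; rate is the mean speed in m/s. With max_force (N) it stops when the force on the tool has changed by that much, and returns True; else False.
- robot.movej(angles): joint-space move.
- robot.command_gripper(opening, strength=None): finger opening in m; strength is the grip in N (None keeps the last); returns when the fingers have stopped.
- robot.hold(seconds).
- robot.ik(position, orientation): joint angles nearest the present ones, or None.
- robot.get_state(): the state.
- robot.capture(name): name is "scene" or "top"; returns (picture, depth): 480x640x3 uint8, red, green, blue; 480x640 float32, m along the optical axis (not along the pixel's ray), 0 where there is no reading.
- robot.get_calibration(name): a dict with "vfov" (degrees; the focal length in pixels is half the picture's height over the tangent of half this angle, whatever the lens; pixels are square), "cx", "cy" (the principal point, pixels), "k1" (the pictures are not rectified: a ray, as slopes to the right and down, at radius r is drawn at 1 + k1 r^2 times it, then the intrinsics apply), "position" and "attitude" of the camera in the world. Camera axes: x right, y down, z forward; pixel columns grow to the right and rows downward; lengths in m; the calibration is good to about 2 mm. A picture is of the moment at which its call begins. get_calibration takes no time and is no camera call.
A pose or a line that the arm cannot do raises robot.Unreachable and nothing moves.
- robot.hand_in(): hands the job in, once; it reports no verdict.
The state is a dict: "time": time; "q": joint angles; "qvel": joint speeds; "joint_torque": joint torques, N m; "tcp_pos": TCP position; "eef_rot": TCP orientation; "contact_force": force on the tool from outside, world axes, zero at the start; "moment": the same for the moment, N m; "width": finger opening in m.
Only numpy, scipy, OpenCV 4.12 (cv2) and the standard library are available. Lean on these libraries where they do the work, as an engineer would, in place of code of your own. Each camera call takes 0.05 s, during which the arm holds its last target. There are 200 camera calls.

## Working session

There is one attempt and no reset: what is moved stays moved. The work goes in short steps, each a Python script; the robot and the scene stay as the last script left them, time stands still between calls to the robot, and variables do not carry over. Pictures are saved under pics/ and viewed, about 8 in all and at most 12, crops included, and the job is handed in when it is done.

```bash
mkdir -p pics; python3 - <<'E'
from plant import robot
import cv2,numpy as np
for n in("scene","top"):
    p,d=robot.capture(n); np.savez(f"pics/{n}0.npz",p=p,d=d); cv2.imwrite(f"pics/{n}0.png",p[:,:,::-1]); print(n,robot.get_calibration(n))
print(robot.get_state()["eef_rot"],robot.tips_ahead)
E
```

```text
scene {'vfov': 42.95739138170603, 'cx': 315.89850691852405, 'cy': 253.29730296481642, 'k1': 0.057702027247690114, 'position': array([ 1.47112656, -0.50229498,  1.33151346]), 'attitude': array([-139.30912286,   -0.7914538 ,   66.9982906 ])}
top {'vfov': 48.993706229753556, 'cx': 313.5987587253859, 'cy': 239.1011412173397, 'k1': 0.04567256724235677, 'position': array([ 0.20545854, -0.04964995,  1.56908638]), 'attitude': array([-166.9603176 ,    0.30716322,  -91.05795667])}
[-95.74605977  89.93909481 107.8475373 ] 0.022
```

View pics/scene0.png

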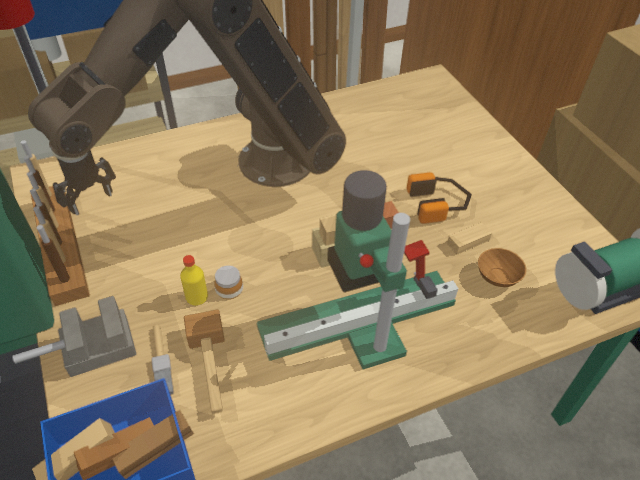

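View pics/top0.png

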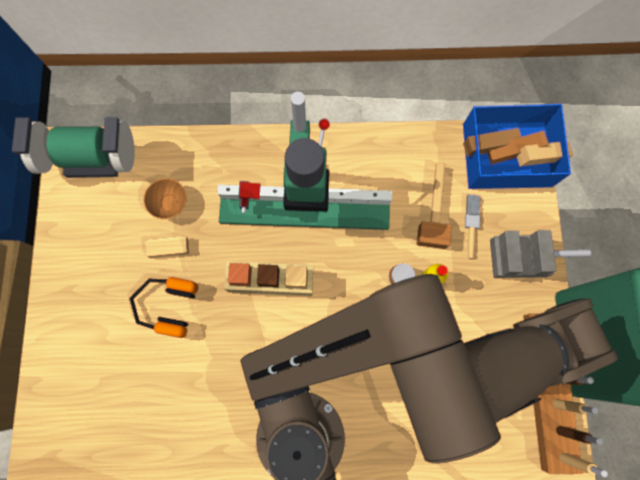

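Top view: the walnut is in the middle well (268,275), with cherry at left and maple at right. The bed spans about (220–390, 200–225), and the raised stop is at (248,190). Next I'll enlarge this area.

```bash
cat > h.py <<'E'
import numpy as np,cv2
from scipy.spatial.transform import Rotation as R
from plant import robot
def pix(n,uv,z):
    c=robot.get_calibration(n); f=240/np.tan(np.radians(c["vfov"]/2))
    p=(np.array(uv,float)-[c["cx"],c["cy"]])/f
    s=p.copy()
    for _ in range(20): s=p/(1+c["k1"]*(s**2).sum(-1,keepdims=True))
    A=R.from_euler("xyz",c["attitude"],degrees=True).as_matrix()
    d=np.c_[s,np.ones(len(s))]@A.T
    P=np.array(c["position"]); t=(np.broadcast_to(z,len(s))-P[2])/d[:,2]
    return P+d*t[:,None]
def crop(n,x0,y0,w,h,k,name,cap=True):
    p,d=robot.capture(n)
    cv2.imwrite(f"pics/{name}.png",cv2.resize(p[y0:y0+h,x0:x0+w,::-1],None,fx=k,fy=k,interpolation=cv2.INTER_CUBIC))
    return p,d
E
python3 -c "
from h import *
crop('top',205,170,200,140,4,'c1')"
```

```text
(no output)
```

View pics/c1.png

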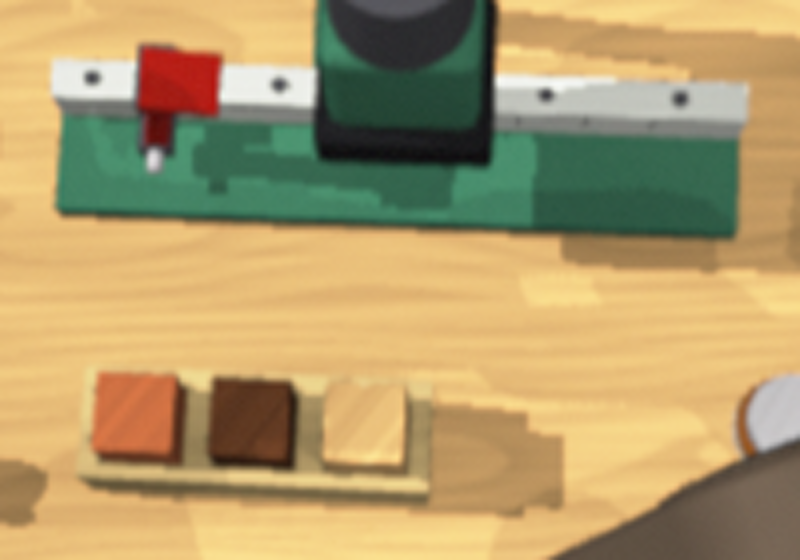

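Crop (×4, origin 205,170): the walnut top spans (212,377)–(290,460). The fence top's front edge runs (53,100)→(748,122) and the near bed edge (58,207)→(737,230). I'll get the poses from depth and cross-check them with these pixels.

```bash
cat >> h.py <<'E'
def cloud(n,d):
    c=robot.get_calibration(n); f=240/np.tan(np.radians(c["vfov"]/2))
    v,u=np.mgrid[0:480,0:640]; p=np.stack([(u-c["cx"])/f,(v-c["cy"])/f],-1); s=p.copy()
    for _ in range(20): s=p/(1+c["k1"]*(s**2).sum(-1,keepdims=True))
    A=R.from_euler("xyz",c["attitude"],degrees=True).as_matrix()
    return (np.dstack([s,np.ones((480,640))])*d[...,None])@A.T+np.array(c["position"])
E
python3 - <<'E'
from h import *
cr=lambda a:(np.array(a)+.5)/4-.5+[205,170]
np.set_printoptions(precision=4,suppress=True)
print("bed near",pix("top",cr([[58,207],[737,230]]),.025))
print("fence top front",pix("top",cr([[53,100],[748,122]]),.070))
print("fence top back",pix("top",cr([[53,60],[748,84]]),.070))
print("walnut",w:=pix("top",cr([[213,378],[292,381],[289,462],[210,458]]),.13),w.mean(0))
print("cherry",pix("top",cr([[97,373],[180,374],[175,458],[93,454]]),.13).mean(0),"maple",pix("top",cr([[325,380],[405,382],[403,466],[322,462]]),.13).mean(0))
z=np.load("pics/top0.npz");C=cloud("top",z["d"]);H=C[...,2]
v,u=np.mgrid[0:480,0:640]
def rect(lo,hi,u0,u1,v0,v1,t):
    m=(H>lo)&(H<hi)&(u>=u0)&(u<u1)&(v>=v0)&(v<v1); P=C[m]
    print(t,m.sum(),np.median(P[:,2]),cv2.minAreaRect((P[:,:2]*1000).astype(np.float32)))
rect(.122,.138,254,282,260,290,"walnut");rect(.122,.138,225,253,260,290,"cherry");rect(.122,.138,283,310,260,290,"maple")
rect(.018,.032,215,400,190,235,"bed");rect(.064,.077,330,400,180,210,"fenceR");rect(.072,.088,222,320,255,300,"rack")
rect(.28,.50,270,345,130,225,"head")
E
```

```text
bed near [[ 0.624   0.2373  0.025 ]
 [ 0.5958 -0.2759  0.025 ]]
fence top front [[ 0.6943  0.2344  0.07  ]
 [ 0.6668 -0.2816  0.07  ]]
fence top back [[ 0.7256  0.2351  0.07  ]
 [ 0.6963 -0.2831  0.07  ]]
walnut [[0.4706 0.1078 0.13  ]
 [0.4674 0.053  0.13  ]
 [0.411  0.0552 0.13  ]
 [0.4149 0.1095 0.13  ]] [0.441  0.0814 0.13  ]
cherry [0.4461 0.1606 0.13  ] maple [0.4375 0.0036 0.13  ]
walnut 405 0.12916694010414043 ((442.1910400390625, 83.20356750488281), (56.728824615478516, 56.57023620605469), 86.45512390136719)
cherry 406 0.12900027461560082 ((447.39593505859375, 162.7081298828125), (55.807952880859375, 57.22732162475586), 85.88671875)
maple 406 0.12923965909471946 ((436.0968017578125, 2.8531360626220703), (55.78567123413086, 56.38740921020508), 88.67402648925781)
bed 3453 0.024196624796525956 ((644.57080078125, -19.9417724609375), (518.6343994140625, 79.77088165283203), 86.79598999023438)
fenceR 570 0.06915952927248048 ((686.1358032226562, -190.11044311523438), (182.63221740722656, 32.16799545288086), 86.38895416259766)
rack 1012 0.07910743091667782 ((441.8096923828125, 83.45091247558594), (250.15171813964844, 81.56908416748047), 86.41876220703125)
head 2574 0.44929433779452543 ((689.7671508789062, -32.43009567260742), (99.90091705322266, 169.64971923828125), 86.73934936523438)
```

```bash
cat >> h.py <<'E'
YAW=-3.25; O=np.array([.6515,-.0115,0]); RS=R.from_euler("z",YAW,degrees=True)
S=lambda x,y,z: O+RS.apply([x,y,z])
def ori(d,j,frame=RS,pos=None):
    """euler for tool x = d, jaws = j (frame axes); half turn nearest to present joints"""
    x=np.array(d,float);x/=np.linalg.norm(x); y=np.array(j,float);y-=x*(x@y);y/=np.linalg.norm(y)
    best=None;q0=np.array(robot.get_state()["q"])
    for s in(1,-1):
        M=np.c_[x,s*y,np.cross(x,s*y)]
        e=(frame*R.from_matrix(M)).as_euler("xyz",degrees=True)
        if pos is None: return e
        q=robot.ik(pos,e)
        if q is not None:
            c=np.abs(np.array(q)-q0).max()
            if best is None or c<best[0]: best=(c,e,q)
    if best is None: raise RuntimeError("no ik")
    return best[1],np.array(best[2])
def st(t=""):
    s=robot.get_state(); print(t,round(s["time"],1),np.round(s["tcp_pos"],4),np.round(s["contact_force"],1),round(s["width"],4),np.round(s["q"],0))
E
python3 - <<'E'
from h import *
np.set_printoptions(precision=3,suppress=True)
robot.command_gripper(0); print(robot.tips_ahead); st()
a=np.radians(-66); p=[.45*np.cos(a),.45*np.sin(a),.40]
e,q=ori([0,0,-1],[1,0,0],R.from_euler("z",-66,degrees=True),p); print(q)
robot.movej(q); q[0]+=100; robot.movej(q); st("swung")
t=np.radians(25); d=np.array([0,-np.sin(t),-np.cos(t)])
tcp=lambda T: S(*T)-.022*RS.apply(d)
A=tcp([.002,.25,.20]); e,qa=ori(d,[1,0,0],RS,A); print(qa)
e2,qb=ori(d,[1,0,0],RS,tcp([.002,.108,.085])); print(qb)
E
```

```text
0.022
 0.9 [ 0.25  -0.573  0.253] [0.4 0.4 0.2] 0.0002 [-72.  28.  89.   0.  63.  -6.]
[-74.421   5.775  99.123   0.     75.102  -8.421]
swung 4.3 [0.373 0.251 0.4  ] [-0.2 -0.6  0.1] 0.0001 [26.  6. 99. -0. 75. -8.]
[ 22.166  42.083  71.02  -22.874  79.118  32.222]
[ 11.597  44.265  86.422 -28.327  59.42   31.639]<sys>:0: UserWarning: Gimbal lock detected. Setting third angle to zero since it is not possible to uniquely determine all angles.
```

```bash
python3 - <<'E'
from h import *
t=np.radians(25); d=np.array([0,-np.sin(t),-np.cos(t)])
tcp=lambda T: S(*T)-.022*RS.apply(d)
A=tcp([.002,.25,.20]); e,q=ori(d,[1,0,0],RS,A)
robot.movej(q); st("A")
def T(phi,gap=0,r=.06):
    f=np.radians(phi); a=np.array([-np.sin(f),np.cos(f)]); n=np.array([np.cos(f),np.sin(f)])
    s=np.array([-np.cos(t),np.sin(t)]); m=.011*abs(s@n)
    p=np.array([.168,.07])+r*a+(.009+m+gap)*n
    return tcp([.002,*p])
robot.move_l(T(-10,.03),rate=.12); 
for phi in range(-10,86,8):
    h=robot.move_l(T(phi,-.001),rate=.08,max_force=30); st(phi)
    if h: print("hit"); break
E
python3 - <<'E'
from h import *
crop('scene',330,210,160,120,5,'c2')
E
```

```text
A 5.6 [0.668  0.2474 0.2213] [-0.6  0.5 -0.2] 0.0003 [ 22.  42.  71. -23.  79.  32.]
-10 7.0 [0.6653 0.1936 0.1461] [ 0.1  0.2 -0.4] 0.0 [ 18.  44.  79. -25.  69.  33.]
-2 7.2 [0.6648 0.1853 0.1495] [ 0.1 -0.1 -0.4] -0.0001 [ 18.  44.  80. -25.  68.  33.]
6 7.5 [0.6642 0.176  0.1516] [-0.5 -0.2  0.3] 0.0001 [ 17.  43.  80. -25.  68.  32.]
14 7.8 [0.6636 0.1665 0.1522] [ 0.2  0.2 -0.3] -0.0002 [ 16.  43.  81. -26.  67.  32.]
22 8.0 [0.6631 0.157  0.1514] [-0.7  0.7 -0. ] -0.0001 [ 16.  43.  82. -26.  67.  32.]
30 8.3 [0.6625 0.1475 0.149 ] [ 0.2 -0.1 -0.2] 0.0002 [ 15.  42.  82. -26.  66.  31.]
38 8.6 [0.662  0.1383 0.1451] [-0.   0.5 -0.1] -0.0 [ 14.  42.  83. -26.  65.  31.]
46 8.8 [0.6614 0.1298 0.1396] [ 0.7 -0.1 -1.3] -0.0004 [ 14.  43.  84. -27.  64.  31.]
54 9.1 [0.661  0.1224 0.1329] [ 1.2  0.2 -0.3] 0.0002 [ 13.  43.  85. -27.  63.  31.]
62 9.4 [0.6606 0.1161 0.1251] [-0.6  0.2 -1.1] -0.0001 [ 12.  43.  85. -27.  62.  31.]
70 9.7 [0.6604 0.1119 0.1184] [-0.1 -0.8 -0.2] -0.0002 [ 12.  43.  86. -28.  61.  31.]
78 9.9 [0.6602 0.1088 0.1122] [ 0.1 -0.2  0.2] -0.0 [ 12.  44.  86. -28.  60.  31.]
```

View pics/c2.png

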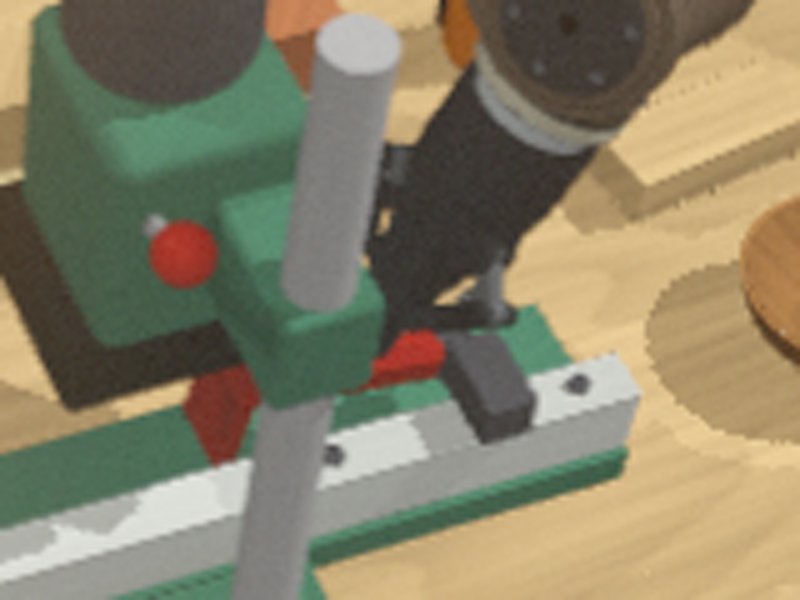

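The stop (red, crop 200–440, 340–460) is nearly down, with the fingers on it. I'll press it home, then back away and get over the walnut.

```bash
python3 - <<'E'
from h import *
t=np.radians(25); d=np.array([0,-np.sin(t),-np.cos(t)])
tcp=lambda T: S(*T)-.022*RS.apply(d)
z0=.079+.0046
robot.move_l(tcp([.002,.108,z0+.001]),rate=.06,max_force=25); st("near")
print(robot.move_l(tcp([.002,.106,z0-.012]),rate=.02,max_force=18)); st("press"); robot.hold(.3)
robot.move_l(tcp([.002,.12,z0+.04]),rate=.12)
robot.move_l(tcp([.002,.24,.23]),rate=.2); st("off")
robot.command_gripper(.085)
RR=R.from_euler("z",-3.6,degrees=True)
W=np.array([.4416,.0825,.27]); 
e,q=ori([0,0,-1],[1,0,0],RR,W); print(q)
e1,q1=ori([0,0,-1],[1,0,0],RR,W-[0,0,.158]); print(q1)
# retract via the side
e2,qv=ori([0,0,-1],[1,0,0],RR,[.42,.24,.33]); robot.movej(qv); st("via")
p,dd=crop('scene',330,210,160,120,5,'c3')
E
```

```text
near 10.2 [0.66   0.1052 0.104 ] [ 0.5 -0.1 -0.2] 0.0001 [ 12.  44.  86. -28.  59.  32.]
True
press 10.6 [0.6603 0.1051 0.102 ] [-2.7  0.9  8.6] 0.0 [ 12.  44.  87. -28.  59.  32.]
off 12.4 [0.6674 0.2365 0.2488] [-0.2 -0.3 -0.6] -0.0003 [ 21.  40.  70. -23.  81.  31.]
[ 2.14677118e+00  1.26212041e+01  1.11480339e+02 -2.54444375e-14
  5.58984566e+01  5.74677118e+00]
[ 2.14677118e+00  2.71533095e+01  1.21564232e+02 -2.54444375e-14
  3.12824585e+01  5.74677118e+00]
via 14.2 [0.421  0.2401 0.3299] [-0.3 -0.4  0.1] 0.0851 [ 22.  12. 102.  -0.  66.  26.]<sys>:0: UserWarning: Gimbal lock detected. Setting third angle to zero since it is not possible to uniquely determine all angles.
```

View pics/c3.png

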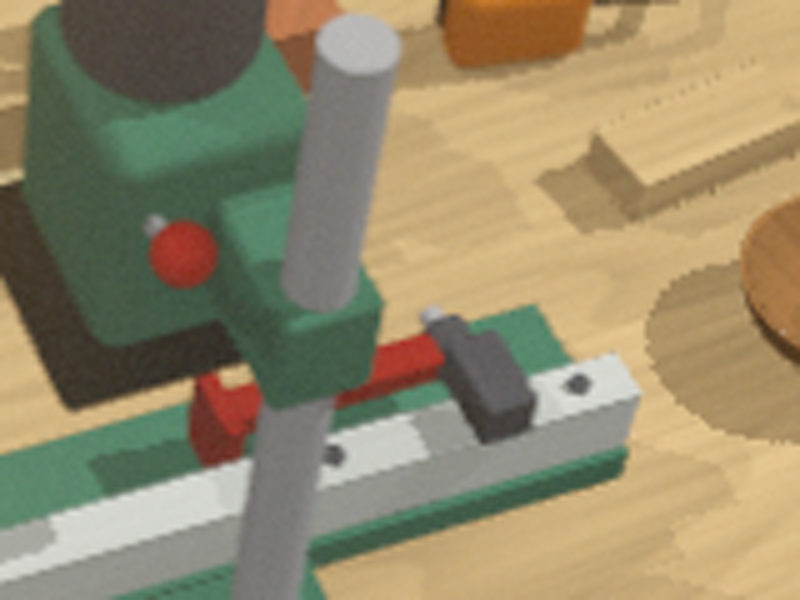

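The picture shows the stop level along the bed, and it resisted the press. Next: grasp, lift, carry at short radius, and go out to the loading end.

```bash
python3 - <<'E'
from h import *
RR=R.from_euler("z",-3.6,degrees=True)
W=np.array([.4416,.0825,.27])
e,q=ori([0,0,-1],[1,0,0],RR,W); robot.movej(q); st("above")
h=robot.move_l([W[0],W[1],.112],rate=.12,max_force=15); st(f"down {h}")
robot.command_gripper(.04,50); st("gripped")
robot.move_l([W[0],W[1],.20],rate=.06); st("lift")
robot.move_l([W[0],W[1],.275],rate=.12); st("up")
P=S(-.003,-.19,.275)
e,q1=ori([0,0,-1],[1,0,0],RS,P); e2,q2=ori([0,0,-1],[1,0,0],RS,[.45,P[1],.275]); print(np.round(q2),np.round(q1))
robot.move_l([.45,P[1],.275],rate=.15,rot=e2); st("side")
robot.move_l(P,rate=.12,rot=e); st("over"); robot.hold(.2)
p,d=crop('scene',170,190,240,180,3.3,'c4')
p,d=robot.capture("top"); np.savez("pics/t4.npz",p=p,d=d)
E
```

```text
above 14.9 [0.4422 0.0829 0.27  ] [-1.4  1.1 -0.3] 0.0849 [  2.  13. 111.   0.  56.   6.]
down False 16.4 [0.4418 0.0826 0.1125] [ 0.9  0.1 -0.6] 0.0847 [  2.  27. 122.  -0.  31.   6.]
gripped 16.8 [0.4419 0.0825 0.1125] [ 0.4 -1.   5.3] 0.0554 [  2.  27. 122.  -0.  31.   6.]
lift 18.4 [0.4415 0.0825 0.1997] [-0.7 -0.2 -2.7] 0.0557 [  2.  18. 117.  -0.  45.   6.]
up 19.2 [0.4413 0.0825 0.2744] [-0.   0.4 -3.5] 0.0556 [  2.  12. 111.   0.  57.   6.]
[-32.  16. 106.   0.  58. -29.] [-23.  31.  81.   0.  68. -20.]
side 21.2 [ 0.45   -0.2005  0.275 ] [ 0.1 -0.6 -1.8] 0.0556 [-32.  16. 106.   0.  58. -28.]
over 22.9 [ 0.6374 -0.2011  0.2752] [-1.1 -0.1 -2.9] 0.0555 [-23.  31.  81.  -0.  68. -20.]<sys>:0: UserWarning: Gimbal lock detected. Setting third angle to zero since it is not possible to uniquely determine all angles.
```

View pics/c4.png

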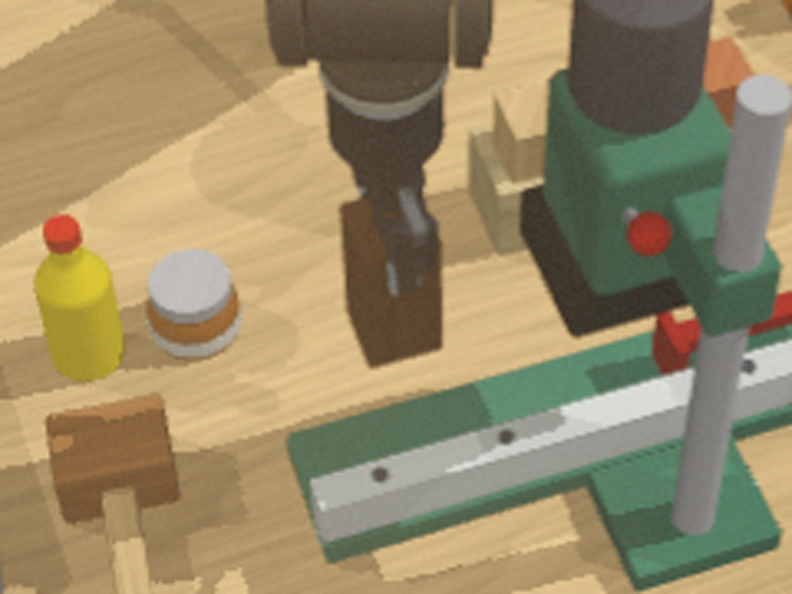

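Blank is held upright, clear over the loading end (crop 345–440, 200–365). Now lowering and releasing it.

```bash
python3 - <<'E'
from h import *
P=S(-.003,-.19,0)
robot.move_l([P[0],P[1],.140],rate=.1); 
h=robot.move_l([P[0],P[1],.124],rate=.02,max_force=6); st(f"touch {h}"); robot.hold(.3); st()
robot.command_gripper(.075); robot.hold(.6); st("released")
robot.move_l([P[0],P[1],.24],rate=.12); st("up"); robot.hold(.3)
robot.move_l([.45,-.2,.28],rate=.2)
p,d=crop('top',330,170,100,80,6,'c5')
np.savez("pics/t5.npz",p=p,d=d)
p,d=crop('scene',230,270,120,90,6,'c5s')
a=cv2.imread("pics/c5.png");b=cv2.imread("pics/c5s.png")
C=cloud("top",np.load("pics/t5.npz")["d"]);H=C[...,2];m=(H>.137)&(H<.153)&(C[...,0]>.58)&(C[...,0]<.69)&(C[...,1]<-.12)&(C[...,1]>-.27)
P=C[m];r=cv2.minAreaRect((P[:,:2]*1000).astype(np.float32));print(m.sum(),np.median(P[:,2]),r)
print("station",RS.inv().apply(np.array([*r[0],0])/1000-O))
E
```

```text
touch True 25.4 [ 0.6377 -0.201   0.1276] [0.5 1.3 5.6] 0.0556 [-23.  39.  89.  -0.  51. -20.]
 25.7 [ 0.6377 -0.201   0.1276] [-0.6  0.3  5.2] 0.0553 [-23.  39.  89.  -0.  51. -20.]
released 26.6 [ 0.6373 -0.2008  0.1268] [ 0.7 -0.6  0.4] 0.0752 [-23.  39.  89.   0.  51. -20.]
up 27.7 [ 0.6375 -0.2009  0.2392] [-0.7 -0.1 -0.6] 0.0753 [-23.  33.  84.   0.  64. -20.]
296 0.1438240109180069 ((637.4829711914062, -199.3781280517578), (55.012943267822266, 56.19626998901367), 88.80220031738281)
station [-0.00334315 -0.18837062  0.        ]
```

View pics/c5.png

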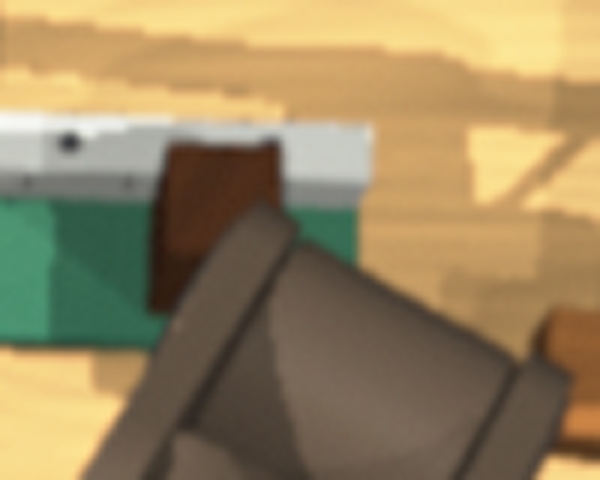

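Blank stands on the bed against the light fence strip (crop 155–280, 145–310), released. Depth puts it at station (-3, -188) mm. Next: seat it against the fence with a tilted fingertip, checking the IK for the later moves first.

```bash
cat >> h.py <<'E'
def tilt(ax,deg):
    t=np.radians(deg); return np.array([np.cos(t),0,-np.sin(t)] if ax=="x" else [0,np.cos(t),-np.sin(t)])
tcpd=lambda T,d: S(*T)-.022*RS.apply(d)
E
python3 - <<'E'
from h import *
dx=tilt("x",50); dy=tilt("y",40)
robot.command_gripper(.03)
for T,d,j in(([-.08,-.188,.06],dx,[0,1,0]),([-.04,-.188,.06],dx,[0,1,0]),([-.1,-.0,.06],dx,[0,1,0]),([-.034,0,.06],dx,[0,1,0]),([0,-.26,.06],dy,[1,0,0]),([0,-.26,.16],dy,[1,0,0]),([0,-.034,.06],dy,[1,0,0])):
    try: print(T,np.round(ori(d,j,RS,tcpd(T,d))[1]))
    except RuntimeError as x: print(T,x)
T=[-.09,-.188,.11]; e,q=ori(dx,[0,1,0],RS,tcpd(T,dx)); robot.movej(q); st("pre")
robot.move_l(tcpd([-.07,-.188,.06],dx),rate=.1); robot.hold(.2)
h=robot.move_l(tcpd([-.022,-.188,.06],dx),rate=.02,max_force=6); st(f"seat {h}")
s=robot.get_state(); tip=np.array(s["tcp_pos"])+.022*RS.apply(dx); print("contact corner station x",RS.inv().apply(tip-O)[0]+.0084)
robot.hold(.2); st()
robot.move_l(tcpd([-.08,-.188,.09],dx),rate=.1)
E
```

```text
[-0.08, -0.188, 0.06] [-34.  38. 126. 134.  27. -71.]
[-0.04, -0.188, 0.06] [-31.  39. 121. 131.  23. -65.]
[-0.1, -0.0, 0.06] [ -9.  37. 133. 172.  30.  92.]
[-0.034, 0, 0.06] [ -8.  38. 124. 171.  22.  94.]
[0, -0.26, 0.06] [-42.  57.  73.  37.  87. -53.]
[0, -0.26, 0.16] [-42.  50.  71.  37.  94. -48.]
[0, -0.034, 0.06] [-26.  51.  90.  48.  72. -52.]
pre 31.5 [ 0.5371 -0.1933  0.1271] [-0.4  0.3  0.7] 0.0301 [-34.  31. 126. 121.  23. -58.]
seat True 34.2 [ 0.5967 -0.1966  0.0765] [-0.1 -0.3  0.4] 0.0302 [-31.  39. 119. 130.  23. -64.]
contact corner station x -0.021668919083134494
 34.4 [ 0.5966 -0.1966  0.0763] [-0.3  0.5  0.3] 0.0303 [-31.  39. 119. 130.  23. -64.]
```

```bash
sed -i 's/\[.6515,/[.6535,/' h.py; python3 - <<'E'
from h import *
dx=tilt("x",50); dy=tilt("y",40)
robot.move_l(tcpd([-.12,-.2,.22],dx),rate=.2)
T=[.001,-.29,.22]; e,q=ori(dy,[1,0,0],RS,tcpd(T,dy)); print(np.round(q)); robot.movej(q); st("pre")
robot.move_l(tcpd([.001,-.26,.06],dy),rate=.12); robot.hold(.2); st("low")
h=robot.move_l(tcpd([.001,-.12,.06],dy),rate=.06,max_force=10); st(f"slide {h}")
crop('scene',230,220,160,120,5,'c6')
E
```

```text
[-43.  48.  65.  37. 101. -44.]
pre 37.3 [ 0.6373 -0.3173  0.2337] [-0.3 -0.2  0.4] 0.0298 [-43.  48.  65.  37. 101. -44.]
low 39.0 [ 0.6389 -0.2881  0.0746] [ 0.2 -0.5  0.8] 0.0303 [-41.  57.  73.  37.  87. -53.]
slide False 41.5 [ 0.6467 -0.1483  0.0741] [-0.1 -1.2  0.3] 0.0303 [-32.  52.  85.  43.  77. -53.]
```

View pics/c6.png

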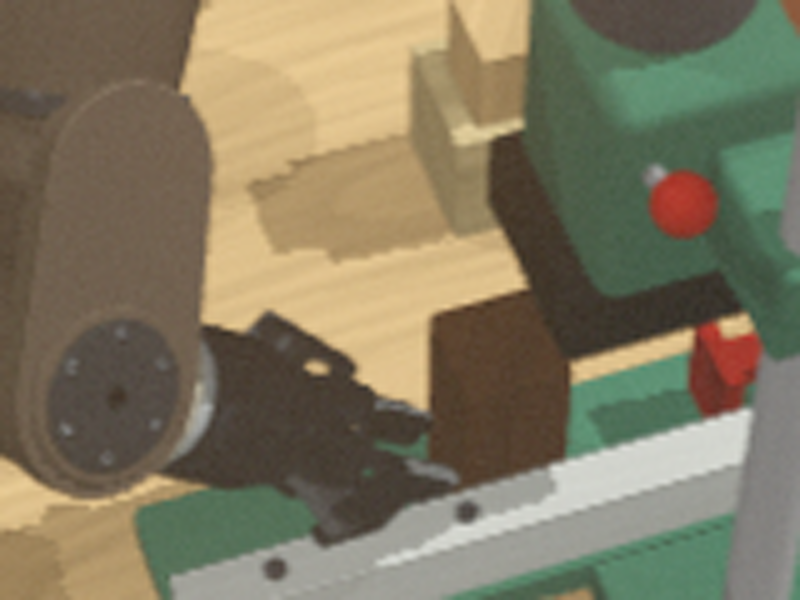

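The blank is upright along the fence, being pushed squarely by both fingers (crop 430–570, 300–480). The wrist stays clear of the drill head, so I'm continuing to the stop.

```bash
python3 - <<'E'
from h import *
dy=tilt("y",40); dx=tilt("x",50)
h=robot.move_l(tcpd([.002,-.055,.06],dy),rate=.06,max_force=10); st(f"a {h}")
if not h:
    h=robot.move_l(tcpd([.002,-.018,.06],dy),rate=.02,max_force=8); st(f"b {h}")
s=robot.get_state(); tip=np.array(s["tcp_pos"])+.022*RS.apply(dy); print("corner station",RS.inv().apply(tip-O)+[0,.0071,0])
robot.hold(.2); st()
robot.move_l(tcpd([.002,-.07,.06],dy),rate=.08); crop('scene',230,220,160,120,5,'c7')
robot.move_l(tcpd([.002,-.26,.07],dy),rate=.2)
E
```

```text
a False 42.8 [ 0.651  -0.0824  0.0741] [-4.1 -0.2  1.1] 0.0301 [-28.  51.  89.  47.  73. -52.]
b True 43.2 [ 0.6509 -0.0823  0.0739] [-0.9 -1.8  1.7] 0.0307 [-28.  51.  89.  47.  73. -52.]
corner station [ 0.00137965 -0.04687842  0.05973139]
 43.4 [ 0.6507 -0.0823  0.0735] [ 0.4 -2.1  0.9] 0.0302 [-28.  51.  89.  47.  73. -52.]
```

View pics/c7.png

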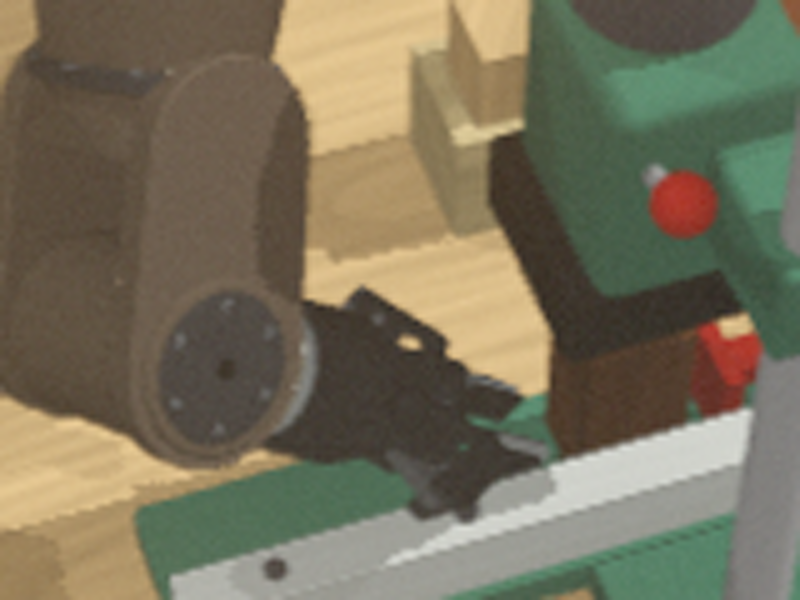

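The blank looks near the stop (block edge x≈693, plate x≈700 in the crop), but the force trigger came about 19 mm before my estimate. I'll check with scene depth.

```bash
python3 - <<'E'
from h import *
np.set_printoptions(precision=4,suppress=True)
p,d=crop('scene',310,255,80,60,10,'c8')
C=cloud("scene",d); Q=RS.inv().apply((C-O).reshape(-1,3)).reshape(C.shape); Q[d==0]=9
hsv=cv2.cvtColor(p,cv2.COLOR_RGB2HSV)
for z in (.09,.10,.11,.12):
    m=(abs(Q[...,2]-z)<.005)&(Q[...,0]>-.04)&(Q[...,0]<.045)&(abs(Q[...,1])<.12)
    red=((hsv[...,0]<4)|(hsv[...,0]>172))&(hsv[...,1]>170)
    a=Q[m&~red]; f=a[a[:,0]>.02]; print(z,len(a),"y",a[:,1].min(),a[:,1].max(),"x",a[:,0].min(),a[:,0].max(),"face y",f[:,1].min() if len(f) else 0,f[:,1].max() if len(f) else 0)
r=Q[red&(abs(Q[...,2]-.07)<.02)&(abs(Q[...,1])<.12)&(Q[...,0]>-.04)&(Q[...,0]<.05)]; print("plate",len(r),np.percentile(r[:,1],[1,5,50]) if len(r) else 0)
E
```

```text
0.09 73 y -0.052787469533300865 0.03204069765791192 x -0.020047228642346628 0.03843622859326099 face y -0.051796716774672694 0.0038542794521503284
0.1 57 y -0.053084282770114226 0.0028145497075611286 x -0.015963531117143877 0.03635871616273185 face y -0.053084282770114226 0.0028145497075611286
0.11 63 y -0.05378236389126825 0.001954673616567344 x 0.003867365088283789 0.036525583648216974 face y -0.05378236389126825 0.001954673616567344
0.12 60 y -0.052608202068888915 0.004950733135969801 x 0.015644631958768234 0.03576001090413286 face y -0.052411476749988715 0.004950733135969801
plate 63 [0.0285 0.0306 0.0386]
```

View pics/c8.png

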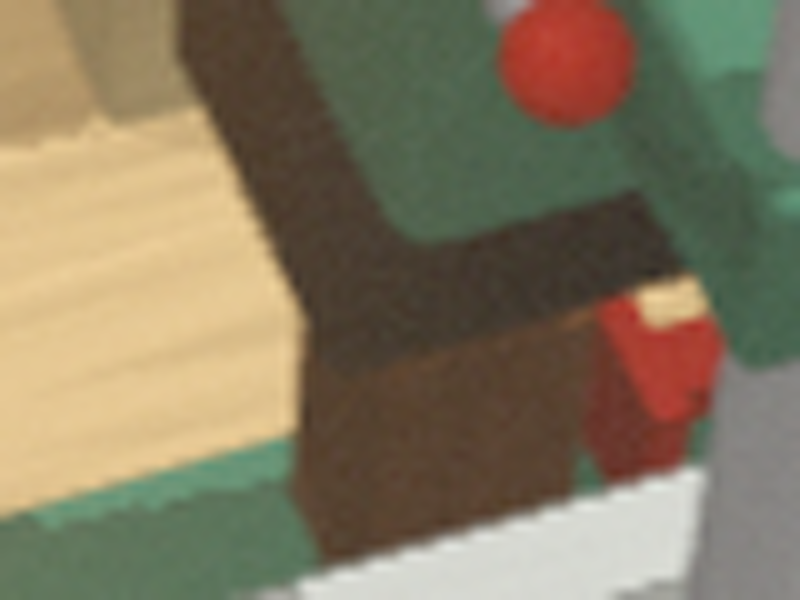

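Depth shows the blank's far face at y≈+3 mm and the plate at +28.5, so about 25 mm remain (green shows in the gap at crop 580,480). The force stop was a false trigger, so I'm pushing on with a higher threshold.

```bash
python3 - <<'E'
from h import *
dy=tilt("y",40)
x=.001
robot.move_l(tcpd([x,-.075,.06],dy),rate=.15); robot.hold(.2); st("ready")
for y in np.arange(-.055,-.012,.004):
    h=robot.move_l(tcpd([x,y,.06],dy),rate=.03,max_force=12); st(f"{y:.3f} {h}")
    if h or robot.get_state()["contact_force"][1]<-7: break
robot.hold(.2); st()
p,d=crop('scene',310,255,80,60,10,'c9')
robot.move_l(tcpd([x,-.07,.06],dy),rate=.08)
E
```

```text
ready 46.5 [ 0.6493 -0.1039  0.0741] [-0.6 -0.3 -0.9] 0.0299 [-29.  51.  88.  45.  75. -52.]
-0.055 False 47.4 [ 0.6505 -0.0833  0.0742] [-0.  -0.3 -0.2] 0.03 [-28.  51.  89.  47.  74. -52.]
-0.051 False 47.6 [ 0.6507 -0.0793  0.0741] [0.2 0.4 0.1] 0.0297 [-27.  51.  89.  47.  73. -52.]
-0.047 False 47.9 [ 0.6509 -0.075   0.0741] [ 0.2 -0.7  0.9] 0.03 [-27.  51.  89.  47.  73. -52.]
-0.043 False 48.2 [ 0.6511 -0.071   0.0741] [0.3 0.8 0.1] 0.0299 [-27.  51.  89.  47.  73. -52.]
-0.039 False 48.5 [ 0.6513 -0.067   0.0741] [-0.9  0.  -0.2] 0.0302 [-26.  51.  90.  47.  73. -52.]
-0.035 False 48.8 [ 0.6515 -0.063   0.0741] [-1.1 -0.8 -0.1] 0.0299 [-26.  51.  90.  48.  72. -52.]
-0.031 True 49.0 [ 0.6517 -0.0599  0.074 ] [-1.6 -3.8  2.1] 0.0299 [-26.  51.  90.  48.  72. -52.]
 49.2 [ 0.6517 -0.0599  0.0738] [-0.5 -3.4  2.4] 0.0301 [-26.  51.  90.  48.  72. -52.]
```

View pics/c9.png

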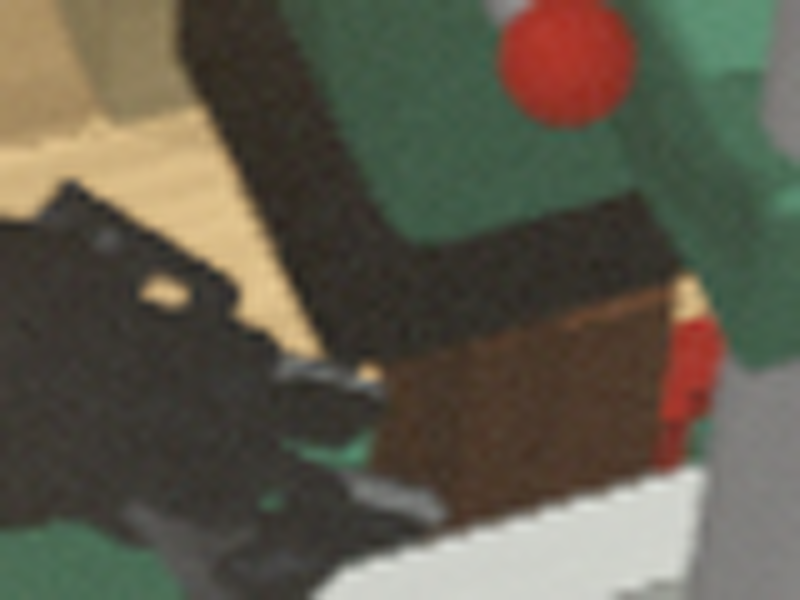

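The blank's edge now meets the red plate with no green gap (crop 660,400), and contact came where predicted. Checking x and squareness by depth.

```bash
python3 - <<'E'
from h import *
np.set_printoptions(precision=4,suppress=True)
dy=tilt("y",40)
st(); robot.move_l(tcpd([.001,-.23,.08],dy),rate=.2)
ds=[];
for i in range(5):
    p,d=robot.capture("scene"); ds.append(d)
d=np.median(ds,0); C=cloud("scene",d); Q=RS.inv().apply((C-O).reshape(-1,3)).reshape(C.shape); Q[d==0]=9
m=(Q[...,2]>.085)&(Q[...,2]<.135)&(Q[...,0]>.01)&(Q[...,0]<.05)&(abs(Q[...,1])<.035)
a=Q[m]; f=a[abs(a[:,1])<.02]; c=np.polyfit(f[:,1],f[:,0],1)
print("y range",a[:,1].min(),a[:,1].max(),"face x",np.median(f[:,0]),f[:,0].std(),"slope deg",np.degrees(np.arctan(c[0])))
g=Q[(abs(Q[...,2]-.07)<.004)&(Q[...,0]>.01)&(Q[...,0]<.08)&(Q[...,1]>-.2)&(Q[...,1]<-.06)]
print("fence top x range",np.percentile(g[:,0],[0,1,99,100]),"z",np.median(g[:,2]))
b=np.linspace(-.2,-.06,8)
for i in range(7):
    k=g[(g[:,1]>=b[i])&(g[:,1]<b[i+1])]; print(round(b[i],3),k[:,0].min(),k[:,0].max())
dx=tilt("x",50)
for T in([-.10,.0,.2],[-.08,0,.06],[-.034,0,.06]): print(np.round(ori(dx,[0,1,0],RS,tcpd(T,dx))[1]))
st()
E
```

```text
49.9 [ 0.6494 -0.0985  0.074 ] [-0.4  0.8  0.3] 0.0301 [-29.  51.  88.  46.  74. -52.]
y range -0.031147799344954763 0.034405650168836795 face x 0.03215332135401219 0.0009266789858171182 slope deg 0.18374174639659824
fence top x range [0.0322 0.0332 0.063  0.0642] z 0.06886823238120154
-0.2 0.032816419615449614 0.0628151915680761
-0.18 0.033632166541821246 0.06372559807942756
-0.16 0.033214362965905894 0.06259927214605074
-0.14 0.03380744215523575 0.06328902714399925
-0.12 0.032379746344435 0.06274590552434116
-0.1 0.03224958621822126 0.06421667966955062
-0.08 0.03229844678108074 0.06244196842286029
[ -9.  18. 127. 138.   6. -53.]
[ -9.  37. 130. 172.  27. -87.]
[ -8.  38. 123. 171.  22. -86.]
 51.1 [ 0.6407 -0.2571  0.0942] [-0.5 -0.5 -0.6] 0.03 [-40.  54.  76.  38.  87. -52.]
```

Depth puts the blank's face at x≈32.2 mm and the fence face at ≈32.5, so they're flush. It is 0.2° off square and against the stop. The hand is well clear, so I'm handing in.

```bash
python3 -c "
from h import *
robot.hand_in(); st()"
```

```text
the job is handed in; nothing more can be done
the job is handed in; nothing more can be done
```

The job is done and handed in at about 51 s of the 72 s allowed. I swung the stop down and lifted the walnut blank out of the middle well. It was stood and released on the loading end (depth: x ≈ -3, y ≈ -188 mm). I then seated it against the fence and slid it along the bed to the stop with a tilted two-finger push.

**Last checks (depth and picture)**
- **Fence:** the blank's face is within about 0.5 mm of the fence face and about 0.2° off square.
- **Stop:** the blank touches the plate with no visible gap. Contact came where I predicted.
- **Hand:** about 20 cm back from the blank.

**What disagreed or went wrong**
- **First slide:** it halted about 25 mm short on a false force trigger. I caught this in the depth check and pushed the rest of the way.
- **Station position:** my first x estimate was 2–4 mm off. The fence contact showed it, and I corrected it by 2 mm.
- **Blank's y position:** the last depth reading puts its centre at about +1.6 mm. That is within the ±4.5 mm tolerance, and my estimate of the station's own position carries a similar error.
- **Stop angle:** I never measured it directly. I judged it fully down from the 18 N press, which met resistance at the expected height, and from the pictures.

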